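# Open the cell-charging cage and hold its gate back

## Task

The cells in the wire charging cage are done: lift the red charging tag up and off its hook on the gate and stand it in the white caddy, then squeeze the yellow bolt lug back against its black lug until it stays drawn. After that squeeze the red trigger against the black handle, swing the gate out past its hold-open click and right back to its stop, and finish still holding it there, because the gate's spring pulls it back if it is let go. Leave the multimeter, the tape roll and the opened phone where they are.

Things in the scene. Friction and masses are not known exactly. Their poses are not given: they have to be found in the camera images.
- cage: Fixed dark steel wire cage, 240 mm wide, 215 deep, 165 high, a charger with purple cells inside, blue-framed wire gate in front. Origin: foot of the gate's vertical hinge axis, on the bench. z up; -y runs along the shut gate from hinge to free end (195 mm); -x is outside, where the gate swings. A curved steel plate under 16 mm high lies in front of it, under the gate.
- gate_angle (a joint): Gate angle about the vertical hinge axis (rad): 0 shut, grows outwards (clockwise from above), stop at 1.72. A damped spring pulls it shut (at the handle about 1 N shut, 3 N wide). It clicks over a bump at 1.05, some 7 N more at the handle; let go beyond it, it falls back to 1.13. Bolt and trigger catch at the free end each block it.
- gate: The blue-framed wire gate with its lugs, handle and hook, 195 mm long, 15 mm thick, 165 mm high to the top of its rail. Origin: on the hinge axis at bench height, as the cage's; its axes equal the cage's when shut and turn with it.
- tag: Red and white plastic charging tag hung on the gate's hook, 60 mm wide, 135 tall, 8 thick, 48 to 84 g. Origin: middle of its lower edge; z up its height, x the normal of its face, y its width. From below: plate (0 to 62 mm), eye 30 mm wide (62 to 97 mm), solid grip tab 44 mm wide (97 to 135 mm). It hangs by the eye, face parallel to the shut gate, 43 to 49 mm outside the gate's mid-plane.
- hook (a point): Top of the steel hook's bar (8 mm round, level), where the tag's eye rests, 46 mm outside the gate's mid-plane, 157 mm above the bench, 108 mm from the hinge axis. Axes as the gate's: x across it (-x outwards), y towards the hinge, z up. The hook reaches 27 mm further to -x, its end turned up 10 mm: the tag must rise 11 to 26 mm, then come off to -x by 40 mm. The gate's top rail is 165 mm high.
- caddy: White open plastic caddy, loose, 0.5 kg, 60 mm (x) by 110 mm (y) outside, 70 mm high, walls 4 mm, so its mouth is 52 by 102 mm; floor 4 mm. Origin: centre of its underside, z up.
- bolt_pinch (a point): Middle of the bolt's two lugs once squeezed together, 14 mm below their tops (tops 212 mm above bench), 51 mm from the hinge axis. Axes as the gate's: z up, +y along it to the hinge. Lugs: 10 mm thick (y), 20 wide (x), 47 above the rail. The black lug is fixed, outer face 11 mm to +y of this point; the yellow one slides, outer face from 25 mm to -y (shot) to 11 mm to -y (drawn).
- bolt (a joint): Travel of the yellow bolt lug towards the black one (m): 0 shot, 0.014 fully drawn; it frees the gate from 0.0105 on. It rubs with 4 N, has no spring, and stays where it is left.
- handle (a point): Handle on the gate's top. Point: middle of black grip and red trigger once squeezed together, 14 mm below their tops (212 mm above bench), 149 mm from the hinge axis. Axes turn with the gate: z up, +y to the hinge. Grip: fixed, 12 mm thick (y), outer face 12 mm to +y. Trigger: 10 mm thick, outer face from 24 mm to 12 mm to -y. Both 20 mm wide (x), 47 above the rail. 61 mm free to the bolt lugs.
- trigger (a joint): Travel of the red trigger towards the grip (m): 0 at rest, 0.012 fully squeezed; the catch is free from 0.0095 on. A spring pushes it back out (5 N at rest, 10 N squeezed), so it must be kept squeezed while the gate starts to move.
- multimeter: Orange multimeter lying on its back, 170 x 85 x 46 mm. Bystander. Origin: centre of its underside.
- tape_roll: Beige roll of masking tape lying flat, 100 mm across, 48 mm high. Bystander. Origin: centre of its underside.
- phone: Opened black phone lying on its back, 146 x 71 x 11 mm. Bystander. Origin: centre of its underside.
Things that resemble listed ones, but are neither listed nor needed, are in the scene too. Leave any pink or purple look-alike of the tag alone.

How it is judged:
By the outcome, as a careful person would: the job done as asked, in the order asked, and still so for the second after the job is handed in, while the arm keeps its last pose, push and grip.
It also fails if it takes over 54 s, if anything falls off the work surface, if the arm or the gripper's body presses on something with over 40 N, if the wrist force passes 120 N, or if a joint passes its speed limit or range.

## Robot

A 6-joint arm with a two-finger parallel gripper is mounted at the origin on the work surface. World frame = base frame: x ahead of the robot, y to its left, z up, the work surface at z = 0. Lengths are in m, angles in rad, forces in N, time in s.
With the tool pointing down it reaches from about 0.35 to 0.775 m from the base axis. Payload 7.3 kg.
Tool frame: the origin (TCP) lies on the centre line of the jaws, within the pads' length; the fingertips stand tip_reach ahead of it and the grasp point (between the pads) lies 6 mm ahead of it (tip_reach is the distance from the TCP to the fingertips, in m); x points along the fingers, y is the direction in which the jaws open and shut, and the axes are right-handed (so a half turn about x gives the same grasp; the last joint's range is limited). The gripper opens to 92 mm and grips with 3 to 60 N. Pads are 19 mm wide; open, the fingers measure 130 mm over their backs; the gripper's body (75 mm by 190 mm) begins 47 mm behind the grasp point.
Start: joints at [0.982, 0.342, 1.524, -0, 1.275, -0.146], TCP at [0.225, 0.474, 0.232] pointing down, gripper open.
Joint ranges: [-2.53, 2.53], [-0.77, 2.02], [0.04, 2.7], [-1, 4.14], [0.28, 2.66], [-3.11, 3.11]. Speed limits (rad/s): [2.57, 2.57, 3.14, 3.14, 3.14, 3.14].

## Interface

Orientations are given as [roll, pitch, yaw] about the fixed x, y, z axes, in that order (R = Rz(yaw) Ry(pitch) Rx(roll)).
In Python, from cell import observe, read_camera, get_calibration, hand_in, tip_reach gives the robot as it stands. The module is installed in compiled form; this text tells all that it offers.
- The arm moves only by the shell command python3 -m crank 'ROWS' [FORCE]. ROWS is JSON, a list of rows, each an object of numbers: "fingers": the opening, from -1 (shut) to 1 (fully open); "tx", "ty", "tz": the shift along the tool's x, y, z in units of 40 mm (1.0 is 40 mm); "roll": the turn about the tool's x in units of 10 degrees (1.0 is 10 degrees). In form: [{"fingers": .., "tx": .., "ty": .., "tz": .., "roll": ..}, ...]. A call has exactly 8 rows; each row is the pose to reach, as a shift and turn from the pose commanded when the call began, along the tool's axes at that moment; what a row does not reach only later rows make up. A row lasts 1/8 s, in which the tool goes at most 62.5 mm and 10.7 degrees, less where a joint would pass 70% of its speed; a pose out of reach is approached as far as the arm can. A call with a gripper value outside its range is refused whole. The fingers move at their own pace and stop on an object; FORCE is the grip in N (left out, the last holds). Time passes only in rows, so rows that repeat a pose let the fingers close, or fill a call up. It gives the time, the measured TCP pose, the force and the opening at its end, in the units of the state.
- observe(): the state, without advancing time (a new reading comes with each control period).
- read_camera(name): name is "scene" or "top" or "wrist"; returns (picture, depth): 480x640x3 uint8, red, green, blue; 480x640 float32, m along the optical axis (not along the pixel's ray), 0 where there is no reading.
- get_calibration(name): a dict with "vertical_fov" (degrees; the focal length in pixels is half the picture's height over the tangent of half this angle, whatever the lens; pixels are square), "cx", "cy" (the principal point, pixels), "dist_coeffs" ([k1, k2, p1, p2, k3] as OpenCV has them; the pictures are not rectified), "pose" (4x4, takes a point from camera to world coordinates); the wrist camera has in their place "T_tool_cam" (4x4, takes a point from camera to tool coordinates, whose origin is the TCP and whose axes are the tool frame's). Camera axes: x right, y down, z forward; pixel columns grow to the right and rows downward; lengths in m; the calibration is good to about 2 mm. A picture is of the moment at which its call begins: read the wrist's pose just before it. get_calibration takes no time and is no camera call.
- hand_in(): hands the job in, once; it reports no verdict.
The state is a dict: "time": time; "qpos": joint angles; "qvel": joint speeds; "joint_efforts": joint torques, N m; "tool_pos": TCP position; "tool_rot": TCP orientation; "contact_force": force on the tool from outside, world axes, zero at the start; "torque": the same for the moment, N m; "opening": finger opening in m.
Only numpy, scipy, OpenCV 4.12 (cv2) and the standard library are available. Lean on these libraries where they do the work, as an engineer would, in place of code of your own. Each camera call takes 0.05 s, during which the arm holds its last target. There are 200 camera calls.

## Working session

There is one attempt and no reset: what is moved stays moved. The work goes in short steps, Python scripts to look and compute and a shell command to move; the robot and the scene stay as the last step left them, time stands still between calls to the robot, and variables do not carry over. Pictures are saved under pics/ and viewed, about 8 in all and at most 12, crops included, and the job is handed in when it is done.

```bash
mkdir -p pics; cat > h.py <<'E'
import numpy as np, cv2
from cell import *
from scipy.spatial.transform import Rotation as R
def K(c):
    f=240/np.tan(np.radians(c["vertical_fov"])/2); return np.array([[f,0,c["cx"]],[0,f,c["cy"]],[0,0,1.]])
def tool():
    s=observe(); T=np.eye(4); T[:3,3]=s["tool_pos"]; r=np.array(s["tool_rot"])
    T[:3,:3]=R.from_euler("xyz",r).as_matrix() if r.size==3 else r; return T
def pose(n):
    c=get_calibration(n); return np.array(c["pose"]) if "pose" in c else tool()@np.array(c["T_tool_cam"])
def ray(n,uv,P=None):
    c=get_calibration(n);P=pose(n) if P is None else P
    p=cv2.undistortPoints(np.array(uv,float).reshape(-1,1,2),K(c),np.array(c["dist_coeffs"],float)).reshape(-1,2)
    d=np.c_[p,np.ones(len(p))]@P[:3,:3].T; return P[:3,3],d   # point = o + d*depth
def plane(n,uv,z,P=None):
    o,d=ray(n,uv,P); return o+d*((z-o[2])/d[:,2])[:,None]
def cloud(n,dep,P=None):
    v,u=np.mgrid[0:480,0:640]; o,d=ray(n,np.c_[u.ravel(),v.ravel()],P)
    return (o+d*dep.reshape(-1,1)).reshape(480,640,3)
def snap(n,tag):
    P=pose(n); im,d=read_camera(n); cv2.imwrite(f"pics/{tag}.png",im[:,:,::-1]); np.savez(f"pics/{tag}.npz",im=im,d=d,P=P); return im,d,P
E
python3 - <<'E'
from h import *
print(observe(),tip_reach if not callable(tip_reach) else tip_reach())
for n in("scene","top"):
    im,d,P=snap(n,n+"0"); print(n,P.round(3),(d>0).mean())
print(get_calibration("wrist"))
E
```

```text
{'time': 0.0, 'qpos': array([ 9.81981997e-01,  3.42731104e-01,  1.52500372e+00, -8.73914401e-06,
        1.27541740e+00, -1.46001417e-01]), 'qvel': array([ 9.37316669e-04,  2.73581509e-04,  7.38938651e-04, -1.27913135e-03,
        2.58716991e-04,  4.95534158e-05]), 'joint_efforts': array([-9.40359168e-04, -4.31235158e+01, -2.44225538e+01,  7.18916254e-02,
        5.57947950e-02, -1.78237515e-04]), 'tool_pos': array([0.22471185, 0.47403557, 0.23094526]), 'tool_rot': array([-1.71143944,  1.56923674, -2.15424981]), 'contact_force': array([-0.59450669,  0.37235725,  0.10272973]), 'torque': array([-0.0378651 ,  0.06260483, -0.04630976]), 'opening': 0.09206187471851632} 0.025
scene [[ 0.851  0.459 -0.255  0.831]
 [ 0.525 -0.754  0.394 -0.396]
 [-0.011 -0.469 -0.883  1.022]
 [ 0.     0.     0.     1.   ]] 0.9960384114583334
top [[ 0.123 -0.965  0.231  0.356]
 [-0.992 -0.121  0.024 -0.019]
 [ 0.005 -0.232 -0.973  1.06 ]
 [ 0.     0.     0.     1.   ]] 0.9962272135416667
{'vertical_fov': 60.72504725191601, 'cx': 319.75461561463277, 'cy': 241.66122374848493, 'dist_coeffs': array([-0.00871279,  0.        ,  0.        ,  0.        ,  0.        ]), 'T_tool_cam': array([[ 2.42233162e-04, -3.01223200e-01,  9.53553630e-01,
        -1.52995571e-01],
       [ 9.99999430e-01,  1.06464168e-03,  8.22835208e-05,
        -1.46885463e-03],
       [-1.03997865e-03,  9.53553066e-01,  3.01223286e-01,
        -8.24866820e-02],
       [ 0.00000000e+00,  0.00000000e+00,  0.00000000e+00,
         1.00000000e+00]])}
```

View pics/scene0.png

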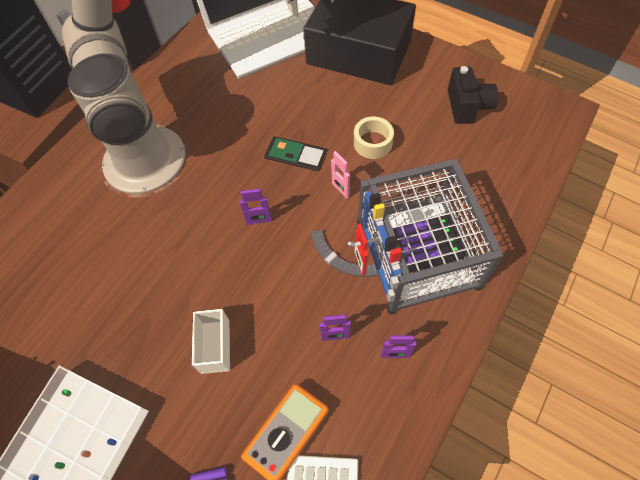

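View pics/top0.png

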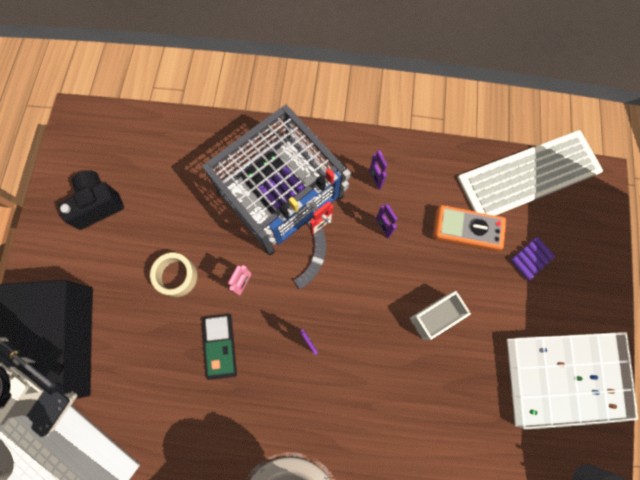

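Choices: red tag at top (320,217) / scene (361,248). Look-alikes I'll leave alone: pink at scene (340,175), purple at (255,207), (335,327) and (398,347). Caddy is at scene (210,340), top (440,315). Gate hinge end is near top (272,245), next to the yellow lug (293,203). The free end is near (345,180), next to the red trigger (330,175).

```bash
python3 - <<'E'
from h import *
big=[]
for n in("scene","top"):
    z=np.load(f"pics/{n}0.npz"); im,d,P=z["im"],z["d"],z["P"]; C=cloud(n,d,P)
    h=cv2.cvtColor(im,cv2.COLOR_RGB2HSV).astype(int); H,S,V=h[...,0],h[...,1],h[...,2]
    box=(C[...,0]>.35)&(C[...,0]<.95)&(abs(C[...,1])<.35)
    def rep(name,m):
        p=C[m]; 
        if len(p): print(n,name,len(p),"med",np.median(p,0).round(4),"min",np.percentile(p,3,0).round(3),"max",np.percentile(p,97,0).round(3))
        return p
    red=((H<6)|(H>174))&(S>170)&(V>110)&box
    yel=(H>22)&(H<34)&(S>150)&(V>120)&box
    blu=(H>100)&(H<116)&(S>130)&box
    rep("trigger",red&(C[...,2]>.168+.01)); 
    rep("tagred",red&(C[...,2]<.172)&(C[...,2]>.03)); p=rep("yellowtop",yel&(C[...,2]>.205)); rep("yellow",yel&(C[...,2]>.17))
    rep("trigtop",red&(C[...,2]>.205))
    p=rep("bluetop",blu&(C[...,2]>.158)&(C[...,2]<.172))
    v=cv2.fitLine(p[:,:2].astype(np.float32),cv2.DIST_HUBER,0,.01,.01).ravel()
    t=(p[:,:2]-v[2:])@v[:2]; print("line",v,"ends",v[2:]+v[:2]*np.percentile(t,1),v[2:]+v[:2]*np.percentile(t,99))
    # caddy
    w=(S<70)&(C[...,2]>.055)&(C[...,2]<.08)&(C[...,1]<-.15)&(C[...,1]>-.5)&(C[...,0]<.55)&(C[...,0]>.15)
    q=rep("caddy",w).astype(np.float32); print(cv2.minAreaRect(q[:,:2]))
    u0,v0=(300,120) if n=="scene" else (200,90)
    big.append(cv2.resize(im[v0:v0+200,u0:u0+210],None,fx=1.9,fy=2.5,interpolation=2))
cv2.imwrite("pics/crop1.png",np.hstack(big)[:,:,::-1])
E
```

```text
scene trigger 240 med [ 0.7036 -0.0011  0.1962] min [ 0.624 -0.009  0.18 ] max [0.718 0.019 0.214]
scene tagred 194 med [ 0.6512 -0.0073  0.1384] min [ 0.614 -0.014  0.078] max [0.66  0.024 0.17 ]
scene yellowtop 40 med [0.6389 0.065  0.2126] min [0.633 0.058 0.207] max [0.645 0.073 0.215]
scene yellow 56 med [0.6364 0.0629 0.2114] min [0.632 0.057 0.177] max [0.645 0.073 0.215]
scene trigtop 67 med [ 0.7116 -0.0014  0.2122] min [ 0.704 -0.009  0.206] max [0.719 0.007 0.215]
scene bluetop 154 med [0.6629 0.0443 0.1662] min [ 0.592 -0.019  0.164] max [0.73  0.11  0.169]
line [ 0.7464004  -0.6654971   0.6616078   0.04415914] ends [0.59065155 0.10742436] [ 0.73003491 -0.01685106]
scene caddy 622 med [ 0.4647 -0.2905  0.0686] min [ 0.413 -0.346  0.056] max [ 0.516 -0.235  0.074]Traceback (most recent call last):
  File "<stdin>", line 22, in <module>
cv2.error: OpenCV(4.12.0) /io/opencv/modules/imgproc/src/convhull.cpp:143: error: (-215:Assertion failed) total >= 0 && (depth == CV_32F || depth == CV_32S) in function 'convexHull'
```

```bash
python3 - <<'E'
from h import *
big=[]
for n in("scene","top"):
    z=np.load(f"pics/{n}0.npz"); im,d,P=z["im"],z["d"],z["P"]; C=cloud(n,d,P)
    h=cv2.cvtColor(im,cv2.COLOR_RGB2HSV).astype(int); H,S,V=h[...,0],h[...,1],h[...,2]; Z=C[...,2]
    box=(C[...,0]>.35)&(C[...,0]<.95)&(abs(C[...,1])<.35)
    red=((H<6)|(H>174))&(S>170)&(V>110)&box
    yel=(H>22)&(H<34)&(S>150)&(V>120)&box
    blu=(H>100)&(H<116)&(S>130)&box
    a={k:np.mean(C[m],0) for k,m in dict(yt=yel&(Z>.206),tt=red&(Z>.206)).items()}
    p=C[blu&(Z>.158)&(Z<.172)][:,:2].astype(np.float32)
    v=cv2.fitLine(p,cv2.DIST_HUBER,0,.01,.01).ravel(); g=v[:2]*np.sign(v[0])
    t=(p-v[2:])@g; m=v[2:]
    ey=((a["yt"][:2]-m)@g-.071); et=((a["tt"][:2]-m)@g-.168)
    N=np.array([g[1],-g[0]])*1; N=N if N@[-.66,-.75]>0 else -N
    print(n,{k:x.round(4) for k,x in a.items()},"g",g,"N",N,"hinge from yellow",m+g*ey,"from trig",m+g*et,"offN",(a["yt"][:2]-m)@N,(a["tt"][:2]-m)@N, "blue ends from hinge",t.min()-ey,t.max()-ey)
    hin=m+g*(ey+et)/2
    q=C[red&(Z>.03)&(Z<.178)]; rel=q[:,:2]-hin; s=rel@g; nn=rel@N
    k=(nn>.03)&(nn<.07); print(" tag s",np.percentile(s[k],[2,50,98]).round(4),"n",np.percentile(nn[k],[5,50,95]).round(4),"z",np.percentile(q[k,2],[2,98]).round(3))
    w=(S<70)&(Z>.06)&(Z<.08)&(C[...,1]<-.2)&(C[...,1]>-.4)&(C[...,0]<.55)&(C[...,0]>.35)
    print(" caddy",cv2.minAreaRect(C[w][:,:2].astype(np.float32)))
    u0,v0=(300,120) if n=="scene" else (200,90)
    big.append(cv2.resize(im[v0:v0+200,u0:u0+210],None,fx=1.9,fy=2.5,interpolation=2))
cv2.imwrite("pics/crop1.png",np.hstack(big)[:,:,::-1])
E
```

```text
scene {'yt': array([0.6391, 0.0657, 0.2123]), 'tt': array([ 0.7117, -0.0015,  0.2118])} g [ 0.7464004 -0.6654971] N [-0.6654971 -0.7464004] hinge from yellow [0.58537121 0.11213235] from trig [0.58678398 0.11087272] offN -0.0011151560132383071 0.0007637586720059472 blue ends from hinge 0.006751044434079478 0.19446955506182606
 tag s [0.0789 0.1272 0.1378] n [0.0414 0.0465 0.048 ] z [0.076 0.176]
 caddy ((0.4633326828479767, -0.2905634641647339), (0.06200356408953667, 0.11208167672157288), 37.50747299194336)
top {'yt': array([0.6361, 0.0669, 0.2113]), 'tt': array([ 0.6986, -0.0008,  0.2376])} g [ 0.7391333 -0.6735592] N [-0.6735592 -0.7391333] hinge from yellow [0.58448554 0.11569653] from trig [0.58065425 0.11918792] offN 0.0012714704251494328 0.009230004799328395 blue ends from hinge 0.00858273662444646 0.1961216957103878
 tag s [0.0843 0.1076 0.1418] n [0.0422 0.0476 0.0488] z [0.09  0.176]
 caddy ((0.4623665511608124, -0.29055479168891907), (0.059484273195266724, 0.11208784580230713), 37.196327209472656)
```

View pics/crop1.png

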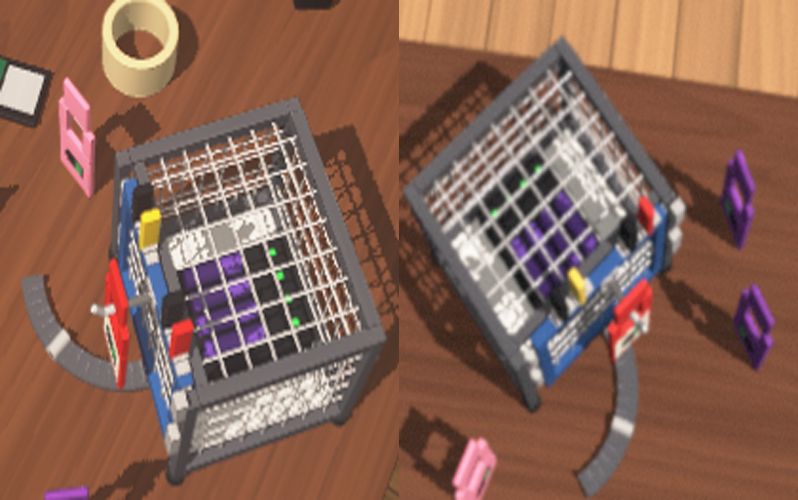

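The crop confirms it: the red tag hangs on the gate hook, with the hook end poking out through its eye (crop (115,310) left, (630,320) right). I'll grip the tab across its width, so the jaws lie along the gate.

```bash
cat >> h.py <<'E'
HIN=np.array([.5857,.1120]); TH=np.radians(-41.8)
def gpt(s,n,ang=0.):  # s along gate from hinge, n outward, gate opened by ang
    a=TH-ang; g=np.array([np.cos(a),np.sin(a)]); N=np.array([g[1],-g[0]]); return HIN+s*g+n*N
def go(xy,zg,jaw):  # grasp point target (world), jaw direction deg mod 180 -> rows units
    T=tool(); tcp=np.array([*xy,zg+.006]); d=T[:3,:3].T@(tcp-T[:3,3])/.04
    y=T[:2,1]; cur=np.degrees(np.arctan2(y[1],y[0])); dj=(jaw-cur+90)%180-90
    # turn about tool x (down) is clockwise from above
    print("tx %.3f ty %.3f tz %.3f roll %.3f"%(*d,-dj/10),"cur yaw %.2f"%cur,"q6 %.3f"%observe()["qpos"][5])
def caxis(): pass
E
python3 - <<'E'
from h import *
print(tool().round(4)); th=np.degrees(TH)
print("hook",gpt(.108,.046)); go(gpt(.108,.046),.26,th)
print("handle",gpt(.149,0),gpt(.149,0,1.72))
E
```

```text
[[-8.000e-04  4.285e-01  9.035e-01  2.247e-01]
 [-1.100e-03  9.035e-01 -4.285e-01  4.741e-01]
 [-1.000e+00 -1.400e-03 -2.000e-04  2.310e-01]
 [ 0.000e+00  0.000e+00  0.000e+00  1.000e+00]]
hook [0.63555091 0.0057226 ]
tx -0.869 ty -6.180 tz 14.297 roll -7.357 cur yaw 64.63 q6 -0.146
handle [0.69677592 0.01268666] [0.47097854 0.01692115]
```

```bash
A='{"fingers":1,"tx":-0.87,"ty":-6.18,"tz":14.3,"roll":-7.36}'; true; python3 -m crank '[{"fingers":1,"tx":-0.87,"ty":-6.18,"tz":14.3,"roll":-7.36},{"fingers":1,"tx":-0.87,"ty":-6.18,"tz":14.3,"roll":-7.36},{"fingers":1,"tx":-0.87,"ty":-6.18,"tz":14.3,"roll":-7.36},{"fingers":1,"tx":-0.87,"ty":-6.18,"tz":14.3,"roll":-7.36},{"fingers":1,"tx":-0.87,"ty":-6.18,"tz":14.3,"roll":-7.36},{"fingers":1,"tx":-0.87,"ty":-6.18,"tz":14.3,"roll":-7.36},{"fingers":1,"tx":-0.87,"ty":-6.18,"tz":14.3,"roll":-7.36},{"fingers":1,"tx":-0.87,"ty":-6.18,"tz":14.3,"roll":-7.36}]' 25
python3 -c "
from h import *
go(gpt(.108,.046),.26,-41.8)"
```

```text
time: 1.1
tool_pos: [0.5227, 0.1364, 0.2566]
tool_rot: [1.77, 1.57, 2.617]
contact_force: [0.6, 0.8, -0.1]
opening: 0.092
tx -0.237 ty -4.277 tz -0.579 roll 0.032 cur yaw 138.52 q6 -2.304
```

```bash
python3 -m crank '[{"fingers":1,"tx":-0.24,"ty":-4.2,"tz":-0.58,"roll":0},{"fingers":1,"tx":-0.24,"ty":-4.2,"tz":-0.58,"roll":0},{"fingers":1,"tx":-0.24,"ty":-4.2,"tz":-0.58,"roll":0},{"fingers":1,"tx":-0.24,"ty":-4.2,"tz":-0.58,"roll":0},{"fingers":1,"tx":-0.24,"ty":-4.2,"tz":-0.58,"roll":0},{"fingers":1,"tx":-0.24,"ty":-4.2,"tz":-0.58,"roll":0},{"fingers":1,"tx":-0.24,"ty":-4.2,"tz":-0.58,"roll":0},{"fingers":1,"tx":-0.24,"ty":-4.2,"tz":-0.58,"roll":0}]'
python3 - <<'E'
from h import *
go(gpt(.108,.046),.26,-41.8)
im,d,P=snap("wrist","w1"); C=cloud("wrist",d,P)
h=cv2.cvtColor(im,cv2.COLOR_RGB2HSV).astype(int); H,S,V=h[...,0],h[...,1],h[...,2]; Z=C[...,2]
g=gpt(1,0)-gpt(0,0); N=gpt(0,1)-gpt(0,0); rel=C[...,:2]-HIN; s=rel@g; n=rel@N
red=((H<6)|(H>174))&(S>150)&(V>90); yel=(H>22)&(H<34)&(S>150)&(V>100)
for k,m in dict(trigtop=red&(Z>.206)&(Z<.22),yeltop=yel&(Z>.206)&(Z<.22),tag=red&(n>.03)&(n<.06),tabtop=red&(n>.03)&(n<.06)&(Z>.185)&(Z<.205)).items():
    if m.sum(): print(k,m.sum(),*[np.percentile(q[m],[3,50,97]).round(4) for q in(s,n,Z)])
E
```

```text
time: 2.1
tool_pos: [0.6315, 0.0093, 0.2667]
tool_rot: [-0.749, 1.57, 0.094]
contact_force: [0.5, 0.1, 0.1]
opening: 0.0919
tx 0.017 ty -0.134 tz -0.000 roll 0.009 cur yaw 138.29 q6 -2.520
trigtop 258 [0.1609 0.1628 0.1674] [-0.0029  0.003   0.0118] [0.2066 0.2111 0.2128]
yeltop 63 [0.0637 0.07   0.0723] [-0.0014  0.0097  0.0109] [0.2061 0.209  0.2111]
tag 3186 [0.0771 0.1047 0.1331] [0.0435 0.0496 0.0506] [0.1174 0.1711 0.1953]
tabtop 1101 [0.0852 0.1046 0.1244] [0.0438 0.0483 0.0504] [0.1859 0.1939 0.1956]
```

View pics/w1.png

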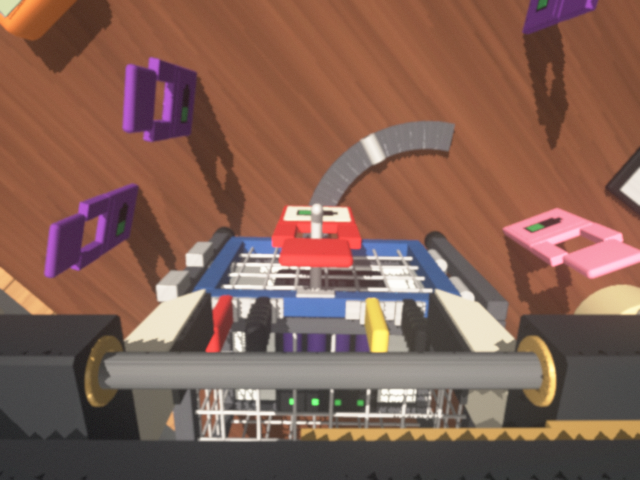

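The wrist view shows the red tab at (316,252) with its eye on the hook bar. Yellow lug is at (376,325) and red trigger at (221,325). The tab is centred between the jaws, so I'm descending and gripping.

```bash
python3 -m crank '[{"fingers":1,"tx":0.7,"ty":-0.09,"tz":0,"roll":0},{"fingers":1,"tx":1.5,"ty":-0.09,"tz":0,"roll":0},{"fingers":1,"tx":2.09,"ty":-0.09,"tz":0,"roll":0},{"fingers":1,"tx":2.09,"ty":-0.09,"tz":0,"roll":0},{"fingers":-1,"tx":2.09,"ty":-0.09,"tz":0,"roll":0},{"fingers":-1,"tx":2.09,"ty":-0.09,"tz":0,"roll":0},{"fingers":-1,"tx":2.09,"ty":-0.09,"tz":0,"roll":0},{"fingers":-1,"tx":2.09,"ty":-0.09,"tz":0,"roll":0}]' 25
python3 -c "
from h import *
go(gpt(.106,.0465),.177+.018,-41.8);print(observe()['contact_force'])"
```

```text
time: 3.15
tool_pos: [0.6346, 0.0062, 0.1832]
tool_rot: [-0.847, 1.57, -0.005]
contact_force: [0.6, -0.1, 0.8]
opening: 0.0563
tx -0.445 ty 0.024 tz -0.006 roll 0.003 cur yaw 138.23 q6 -2.524
[ 0.63013141 -0.14594874  0.78398626]
```

```bash
python3 -m crank '[{"fingers":-1,"tx":0,"ty":0,"tz":0,"roll":0},{"fingers":-1,"tx":0,"ty":0,"tz":0,"roll":0},{"fingers":-1,"tx":0,"ty":0,"tz":0,"roll":0},{"fingers":-1,"tx":-0.2,"ty":0,"tz":0,"roll":0},{"fingers":-1,"tx":-0.45,"ty":0,"tz":0,"roll":0},{"fingers":-1,"tx":-0.45,"ty":0,"tz":0,"roll":0},{"fingers":-1,"tx":-0.45,"ty":0,"tz":0,"roll":0},{"fingers":-1,"tx":-0.45,"ty":0,"tz":0,"roll":0}]' 25
python3 - <<'E'
from h import *
im,d,P=snap("wrist","w2"); C=cloud("wrist",d,P)
im2,_,_=snap("scene","s2")
cv2.imwrite("pics/c2.png",np.hstack([cv2.resize(im,(480,360)),cv2.resize(im2[140:320,300:440],(280,360))])[:,:,::-1])
E
```

```text
time: 4.15
tool_pos: [0.6343, 0.0062, 0.2004]
tool_rot: [2.049, 1.57, 2.891]
contact_force: [-0.5, 0.1, -0.2]
opening: 0.0435
```

View pics/c2.png

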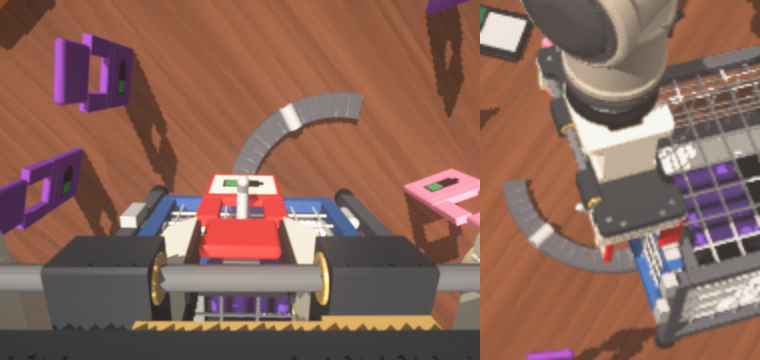

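The tab is gripped (opening 43.5 mm) and raised 17 mm, with the hook bar inside the eye. Moving it off outwards.

```bash
python3 -m crank '[{"fingers":-1,"tx":0,"ty":0,"tz":-0.4,"roll":0},{"fingers":-1,"tx":0,"ty":0,"tz":-0.8,"roll":0},{"fingers":-1,"tx":0,"ty":0,"tz":-1.2,"roll":0},{"fingers":-1,"tx":0,"ty":0,"tz":-1.5,"roll":0},{"fingers":-1,"tx":-0.3,"ty":0,"tz":-1.7,"roll":0},{"fingers":-1,"tx":-0.8,"ty":0,"tz":-2,"roll":0},{"fingers":-1,"tx":-0.8,"ty":0,"tz":-2,"roll":0},{"fingers":-1,"tx":-0.8,"ty":0,"tz":-2,"roll":0}]'
python3 - <<'E'
from h import *
go((.4628,-.2905),.215,-52.5)
E
```

```text
time: 5.25
tool_pos: [0.5812, -0.0532, 0.2326]
tool_rot: [0.263, 1.57, 1.105]
contact_force: [0.1, 0.0, -0.8]
opening: 0.0434
tx 0.287 ty -1.744 tz -6.397 roll 1.073 cur yaw 138.23 q6 -2.635
```

```bash
python3 -m crank '[{"fingers":-1,"tx":0.2,"ty":-0.22,"tz":-0.8,"roll":0.2},{"fingers":-1,"tx":0.2,"ty":-0.45,"tz":-1.7,"roll":0.4},{"fingers":-1,"tx":0.2,"ty":-0.75,"tz":-2.8,"roll":0.6},{"fingers":-1,"tx":0.2,"ty":-1.05,"tz":-3.9,"roll":0.8},{"fingers":-1,"tx":0.2,"ty":-1.35,"tz":-5,"roll":1.07},{"fingers":-1,"tx":0.2,"ty":-1.6,"tz":-5.9,"roll":1.07},{"fingers":-1,"tx":0.2,"ty":-1.74,"tz":-6.4,"roll":1.07},{"fingers":-1,"tx":0.2,"ty":-1.74,"tz":-6.4,"roll":1.07}]'
python3 - <<'E'
from h import *
im,d,P=snap("wrist","w3"); C=cloud("wrist",d,P)
h=cv2.cvtColor(im,cv2.COLOR_RGB2HSV).astype(int); H,S,V=h[...,0],h[...,1],h[...,2]; Z=C[...,2]
go((.4628,-.2905),.123,-52.5)
w=(S<80)&(Z>.06)&(Z<.08)&(np.hypot(C[...,0]-.463,C[...,1]+.29)<.09)
print("caddy rect",w.sum(),cv2.minAreaRect(C[w][:,:2].astype(np.float32)))
red=((H<6)|(H>174))&(S>150)&(V>90)&(Z>.08)
T=tool(); q=(C[red]-T[:3,3])@T[:3,:3]; print("tag in tool",np.percentile(q,[3,50,97],axis=0).round(4))
cv2.imwrite("pics/w3s.png",cv2.resize(im,(480,360))[:,:,::-1])
E
```

```text
time: 6.25
tool_pos: [0.4623, -0.2912, 0.2241]
tool_rot: [1.42, 1.57, 2.073]
contact_force: [0.2, 0.7, -0.8]
opening: 0.0436
tx 2.381 ty -0.008 tz -0.004 roll 0.000 cur yaw 127.50 q6 -2.927
caddy rect 2157 ((0.45898860692977905, -0.2911614179611206), (0.06005938723683357, 0.1101822555065155), 37.90903854370117)
tag in tool [[-0.0122 -0.0253 -0.005 ]
 [ 0.0096 -0.0004 -0.0042]
 [ 0.0649  0.027   0.0018]]
```

View pics/w3s.png

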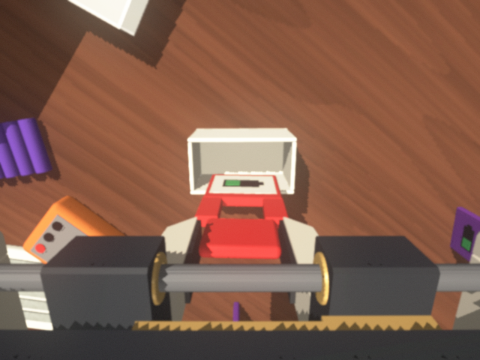

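The tag hangs upright at (240,240), in line with the caddy mouth at (242,160). Lowering it and opening.

```bash
python3 -m crank '[{"fingers":-1,"tx":0.6,"ty":0,"tz":-0.03,"roll":0},{"fingers":-1,"tx":1.2,"ty":0,"tz":-0.03,"roll":0},{"fingers":-1,"tx":1.8,"ty":0,"tz":-0.03,"roll":0},{"fingers":-1,"tx":2.2,"ty":0,"tz":-0.03,"roll":0},{"fingers":-1,"tx":2.36,"ty":0,"tz":-0.03,"roll":0},{"fingers":-1,"tx":2.36,"ty":0,"tz":-0.03,"roll":0},{"fingers":-1,"tx":2.36,"ty":0,"tz":-0.03,"roll":0},{"fingers":-0.0,"tx":2.36,"ty":0,"tz":-0.03,"roll":0}]'
python3 -m crank '[{"fingers":0.6,"tx":0,"ty":0,"tz":0,"roll":0},{"fingers":0.6,"tx":0,"ty":0,"tz":0,"roll":0},{"fingers":0.6,"tx":0,"ty":0,"tz":0,"roll":0},{"fingers":0.6,"tx":0,"ty":0,"tz":0,"roll":0},{"fingers":0.6,"tx":-0.8,"ty":0,"tz":0,"roll":0},{"fingers":0.6,"tx":-2,"ty":0,"tz":0,"roll":0},{"fingers":0.6,"tx":-3.5,"ty":0,"tz":0,"roll":0},{"fingers":0.3,"tx":-3.5,"ty":0,"tz":0,"roll":0}]'
python3 - <<'E'
from h import *
im,d,P=snap("wrist","w4")
cv2.imwrite("pics/w4s.png",cv2.resize(im,(480,360))[:,:,::-1])
go(gpt(.0505,0),.26,-41.8)
E
```

```text
time: 7.3
tool_pos: [0.462, -0.2916, 0.131]
tool_rot: [-1.26, 1.569, -0.605]
contact_force: [-0.5, 0.2, -0.5]
opening: 0.0458
time: 8.3
tool_pos: [0.4633, -0.2929, 0.2754]
tool_rot: [-1.354, 1.56, -0.699]
contact_force: [0.3, 0.3, -1.1]
opening: 0.0675
tx 0.147 ty 4.890 tz 8.834 roll -1.067 cur yaw 127.53 q6 -2.929
```

View pics/w4s.png

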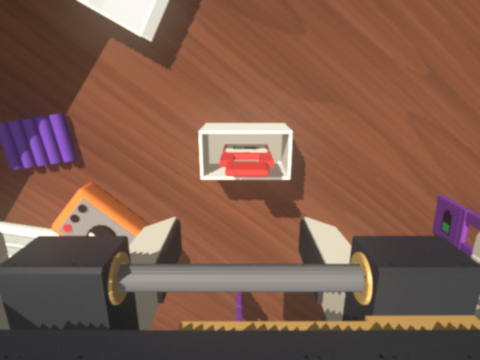

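Tag stands in the caddy at (246,160). Next, the bolt.

```bash
python3 -m crank '[{"fingers":0.3,"tx":0.1,"ty":0.8,"tz":1.3,"roll":-0.3},{"fingers":0.3,"tx":0.1,"ty":1.5,"tz":2.6,"roll":-0.6},{"fingers":0.3,"tx":0.1,"ty":2.2,"tz":3.9,"roll":-0.9},{"fingers":0.3,"tx":0.1,"ty":2.9,"tz":5.2,"roll":-1.07},{"fingers":0.3,"tx":0.1,"ty":3.6,"tz":6.5,"roll":-1.07},{"fingers":0.3,"tx":0.1,"ty":4.3,"tz":7.8,"roll":-1.07},{"fingers":0.3,"tx":0.1,"ty":4.9,"tz":8.83,"roll":-1.07},{"fingers":0.3,"tx":0.1,"ty":4.9,"tz":8.83,"roll":-1.07}]'
python3 - <<'E'
from h import *
go(gpt(.050,0),.198,-41.8)
im,d,P=snap("wrist","w5"); C=cloud("wrist",d,P)
h=cv2.cvtColor(im,cv2.COLOR_RGB2HSV).astype(int); H,S,V=h[...,0],h[...,1],h[...,2]; Z=C[...,2]
g=gpt(1,0)-gpt(0,0); N=gpt(0,1)-gpt(0,0); rel=C[...,:2]-HIN; s=rel@g; n=rel@N
red=((H<6)|(H>174))&(S>150)&(V>90); yel=(H>22)&(H<34)&(S>150)&(V>100); blu=(H>100)&(H<116)&(S>130)
blk=(V<70)&(abs(n)<.02)&(Z>.206)&(Z<.216)
for k,m in dict(trigtop=red&(Z>.206)&(Z<.22),yeltop=yel&(Z>.206)&(Z<.22),blacktops=blk&(s<.07),blackhandle=blk&(s>.1),blue=blu&(Z>.158)&(Z<.172)).items():
    if m.sum(): print(k,m.sum(),*[np.percentile(q[m],[3,50,97]).round(4) for q in(s,n,Z)])
cv2.imwrite("pics/w5s.png",cv2.resize(im,(480,360))[:,:,::-1])
E
```

```text
time: 9.35
tool_pos: [0.6221, 0.0825, 0.2637]
tool_rot: [2.094, 1.567, 2.94]
contact_force: [-0.1, -0.4, -0.5]
opening: 0.0598
tx 1.492 ty -0.084 tz -0.054 roll 0.029 cur yaw 138.49 q6 -2.408
trigtop 737 [0.1603 0.1637 0.1693] [-0.0059  0.0036  0.012 ] [0.2067 0.2111 0.2128]
yeltop 23 [0.0634 0.0635 0.0641] [-0.006  -0.0007  0.0073] [0.2096 0.2109 0.212 ]
blacktops 2 [0.0394 0.0419 0.0444] [-0.0084  0.0001  0.0086] [0.2069 0.2089 0.2109]
blackhandle 670 [0.1348 0.1385 0.1438] [-0.0054  0.0036  0.0115] [0.2067 0.211  0.2128]
blue 1700 [0.0054 0.1014 0.1877] [-0.005   0.002   0.0088] [0.1632 0.1648 0.1661]
```

View pics/w5s.png

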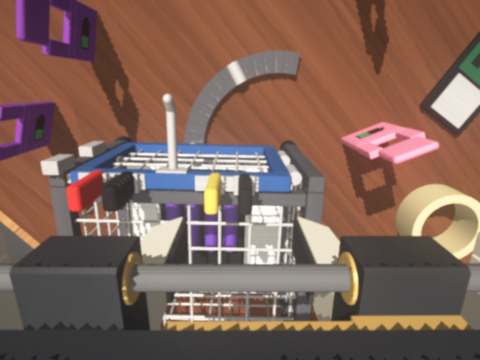

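The wrist view puts the lugs about 2.5 mm nearer the hinge than the scene camera did: yellow at (212,193), black at (245,193), handle and trigger at (88–118,190). I'm leaning towards the wrist.

```bash
python3 -m crank '[{"fingers":0.3,"tx":0,"ty":-0.05,"tz":-0.1,"roll":0.03},{"fingers":0.3,"tx":0.5,"ty":-0.05,"tz":-0.1,"roll":0.03},{"fingers":0.3,"tx":1.0,"ty":-0.05,"tz":-0.1,"roll":0.03},{"fingers":0.3,"tx":1.48,"ty":-0.05,"tz":-0.1,"roll":0.03},{"fingers":0.3,"tx":1.48,"ty":-0.05,"tz":-0.1,"roll":0.03},{"fingers":-0.2,"tx":1.48,"ty":-0.05,"tz":-0.1,"roll":0.03},{"fingers":-0.6,"tx":1.48,"ty":-0.05,"tz":-0.1,"roll":0.03},{"fingers":-1,"tx":1.48,"ty":-0.05,"tz":-0.1,"roll":0.03}]' 20
python3 -m crank '[{"fingers":-1,"tx":0,"ty":0,"tz":0,"roll":0},{"fingers":-1,"tx":0,"ty":0,"tz":0,"roll":0},{"fingers":-1,"tx":0,"ty":0,"tz":0,"roll":0},{"fingers":-1,"tx":0,"ty":0,"tz":0,"roll":0},{"fingers":-1,"tx":0,"ty":0,"tz":0,"roll":0},{"fingers":-1,"tx":0,"ty":0,"tz":0,"roll":0},{"fingers":-1,"tx":0,"ty":0,"tz":0,"roll":0},{"fingers":-1,"tx":0,"ty":0,"tz":0,"roll":0}]' 20
python3 -c "
from h import *
go(gpt(.0485,0.002),.198,-41.8)"
```

```text
time: 10.4
tool_pos: [0.6221, 0.0741, 0.2082]
tool_rot: [-1.186, 1.567, -0.35]
contact_force: [2.1, -3.2, 1.0]
opening: 0.0344
time: 11.4
tool_pos: [0.6195, 0.0765, 0.208]
tool_rot: [1.562, 1.567, 2.4]
contact_force: [-6.4, 4.4, 6.9]
opening: 0.0215
tx 0.101 ty 0.009 tz 0.048 roll -0.022 cur yaw 137.98 q6 -2.410
```

Opening is 21.5 mm, so the bolt is fully drawn. Opening and rising, then over to the handle.

```bash
python3 -m crank '[{"fingers":-0.3,"tx":0,"ty":0,"tz":0,"roll":0},{"fingers":0,"tx":0,"ty":0,"tz":0,"roll":0},{"fingers":0.1,"tx":0,"ty":0,"tz":0,"roll":0},{"fingers":0.2,"tx":0,"ty":0,"tz":0,"roll":0},{"fingers":0.2,"tx":-0.4,"ty":0,"tz":0,"roll":0},{"fingers":0.2,"tx":-1,"ty":0,"tz":0,"roll":0},{"fingers":0.2,"tx":-1.6,"ty":0,"tz":0,"roll":0},{"fingers":0.2,"tx":-1.6,"ty":0,"tz":0,"roll":0}]' 20
python3 - <<'E'
from h import *
go(gpt(.148,0.002),.26,-41.8); print(observe()["contact_force"])
E
```

```text
time: 12.4
tool_pos: [0.6222, 0.0748, 0.2741]
tool_rot: [-0.835, 1.565, 0.001]
contact_force: [0.4, 0.0, 1.0]
opening: 0.0554
tx 0.214 ty -2.398 tz 0.046 roll -0.027 cur yaw 137.93 q6 -2.410
[0.4259962  0.04170519 0.97345366]
```

```bash
python3 -m crank '[{"fingers":0.4,"tx":0,"ty":-0.6,"tz":0,"roll":-0.03},{"fingers":0.4,"tx":0,"ty":-1.2,"tz":0,"roll":-0.03},{"fingers":0.4,"tx":0,"ty":-1.8,"tz":0.02,"roll":-0.03},{"fingers":0.4,"tx":0.1,"ty":-2.4,"tz":0.05,"roll":-0.03},{"fingers":0.4,"tx":0.1,"ty":-2.4,"tz":0.05,"roll":-0.03},{"fingers":0.4,"tx":0.1,"ty":-2.4,"tz":0.05,"roll":-0.03},{"fingers":0.4,"tx":0.1,"ty":-2.4,"tz":0.05,"roll":-0.03},{"fingers":0.4,"tx":0.1,"ty":-2.4,"tz":0.05,"roll":-0.03}]' 20
python3 - <<'E'
from h import *
go(gpt(.148,0.002),.198,-41.8)
im,d,P=snap("wrist","w6"); C=cloud("wrist",d,P)
h=cv2.cvtColor(im,cv2.COLOR_RGB2HSV).astype(int); H,S,V=h[...,0],h[...,1],h[...,2]; Z=C[...,2]
g=gpt(1,0)-gpt(0,0); N=gpt(0,1)-gpt(0,0); rel=C[...,:2]-HIN; s=rel@g; n=rel@N
red=((H<6)|(H>174))&(S>150)&(V>90); yel=(H>22)&(H<34)&(S>150)&(V>100); blu=(H>100)&(H<116)&(S>130)
blk=(V<70)&(abs(n)<.02)&(Z>.206)&(Z<.216)
for k,m in dict(trigtop=red&(Z>.206)&(Z<.22),yeltop=yel&(Z>.206)&(Z<.22),blackbolt=blk&(s<.07),blackhandle=blk&(s>.1)&(s<.16)).items():
    if m.sum(): print(k,m.sum(),*[np.percentile(q[m],[3,50,97]).round(4) for q in(s,n,Z)])
cv2.imwrite("pics/w6s.png",cv2.resize(im,(480,360))[:,:,::-1])
E
```

```text
time: 13.4
tool_pos: [0.6934, 0.0126, 0.2677]
tool_rot: [-0.686, 1.57, 0.156]
contact_force: [0.3, 0.6, 0.9]
opening: 0.0644
tx 1.592 ty -0.035 tz 0.007 roll 0.007 cur yaw 138.27 q6 -2.506
trigtop 544 [0.1612 0.1653 0.1696] [-0.005   0.0047  0.0122] [0.207  0.2114 0.2128]
yeltop 94 [0.0507 0.0567 0.0598] [-0.0072  0.0057  0.0106] [0.2067 0.21   0.2122]
blackbolt 14 [0.0404 0.0425 0.0475] [0.0064 0.0099 0.0104] [0.2061 0.2085 0.21  ]
blackhandle 154 [0.1351 0.1368 0.1442] [-0.0063  0.0005  0.0113] [0.2068 0.2107 0.2121]
```

View pics/w6s.png

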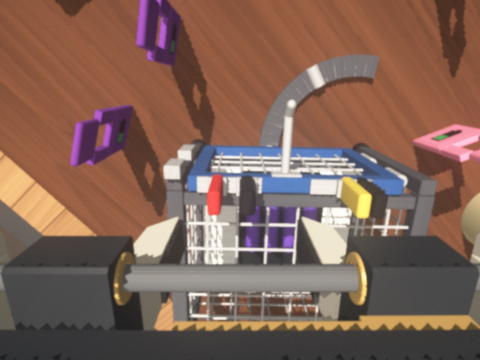

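Yellow now sits against its black lug at (355–378,197). Red trigger is at (215,195) and black grip at (247,195), centred between the fingers. Descending to squeeze.

```bash
python3 -m crank '[{"fingers":0.4,"tx":0.5,"ty":-0.01,"tz":-0.02,"roll":0},{"fingers":0.4,"tx":1.0,"ty":-0.01,"tz":-0.02,"roll":0},{"fingers":0.4,"tx":1.58,"ty":-0.01,"tz":-0.02,"roll":0},{"fingers":0.4,"tx":1.58,"ty":-0.01,"tz":-0.02,"roll":0},{"fingers":0,"tx":1.58,"ty":-0.01,"tz":-0.02,"roll":0},{"fingers":-0.4,"tx":1.58,"ty":-0.01,"tz":-0.02,"roll":0},{"fingers":-1,"tx":1.58,"ty":-0.01,"tz":-0.02,"roll":0},{"fingers":-1,"tx":1.58,"ty":-0.01,"tz":-0.02,"roll":0}]' 45
python3 -m crank '[{"fingers":-1,"tx":0,"ty":0,"tz":0,"roll":0},{"fingers":-1,"tx":0,"ty":0,"tz":0,"roll":0},{"fingers":-1,"tx":0,"ty":0,"tz":0,"roll":0},{"fingers":-1,"tx":0,"ty":0,"tz":0,"roll":0},{"fingers":-1,"tx":0,"ty":0,"tz":0,"roll":0},{"fingers":-1,"tx":0,"ty":0,"tz":0,"roll":0},{"fingers":-1,"tx":0,"ty":0,"tz":0,"roll":0},{"fingers":-1,"tx":0,"ty":0,"tz":0,"roll":0}]' 45
python3 - <<'E'
from h import *
go(gpt(.147,0.003),.198,-41.8)
for a in range(6,49,6): f=np.radians(a); print(a,round(3.725*(1-np.cos(f)),2),round(-3.725*np.sin(f),2))
E
```

```text
time: 14.45
tool_pos: [0.6951, 0.01, 0.2053]
tool_rot: [-1.123, 1.565, -0.282]
contact_force: [-4.5, 6.7, 2.4]
opening: 0.0287
time: 15.45
tool_pos: [0.6932, 0.0121, 0.2053]
tool_rot: [0.232, 1.57, 1.074]
contact_force: [-2.5, 2.6, 5.2]
opening: 0.0227
tx 0.033 ty -0.006 tz -0.004 roll 0.006 cur yaw 138.26 q6 -2.507
6 0.02 -0.39
12 0.08 -0.77
18 0.18 -1.15
24 0.32 -1.52
30 0.5 -1.86
36 0.71 -2.19
42 0.96 -2.49
48 1.23 -2.77
```

Squeezed: opening 22.7 mm, little side load. Starting the swing.

```bash
python3 -m crank '[{"fingers":-1,"tx":0,"ty":0.02,"tz":-0.39,"roll":0.6},{"fingers":-1,"tx":0,"ty":0.08,"tz":-0.77,"roll":1.2},{"fingers":-1,"tx":0,"ty":0.18,"tz":-1.15,"roll":1.8},{"fingers":-1,"tx":0,"ty":0.32,"tz":-1.52,"roll":2.4},{"fingers":-1,"tx":0,"ty":0.5,"tz":-1.86,"roll":3.0},{"fingers":-1,"tx":0,"ty":0.71,"tz":-2.19,"roll":3.6},{"fingers":-1,"tx":0,"ty":0.96,"tz":-2.49,"roll":4.2},{"fingers":-1,"tx":0,"ty":0.96,"tz":-2.49,"roll":4.2}]' 50
cat >> h.py <<'E'
H2=gpt(-.002,.003)
def ang():
    T=tool(); r=T[:2,3]-H2; a=np.degrees(TH)-np.degrees(np.arctan2(r[1],r[0])); y=T[:2,1]
    yaw=138.2-np.degrees(np.arctan2(y[1],y[0])); print("gate deg from pos %.2f r %.4f, tool turned %.2f"%(a,np.hypot(*r),yaw),"z %.4f"%T[2,3],"F",observe()["contact_force"].round(1),"open",observe()["opening"])
E
python3 - <<'E'
from h import *
ang(); im,d,P=snap("top","t7"); im2,_,_=snap("scene","s7")
cv2.imwrite("pics/c7.png",np.hstack([cv2.resize(im[80:320,180:400],(396,432)),cv2.resize(im2[120:320,260:460],(400,432))])[:,:,::-1])
E
```

```text
time: 16.45
tool_pos: [0.5978, -0.0332, 0.2053]
tool_rot: [1.311, 1.564, 1.42]
contact_force: [0.2, 15.6, 4.8]
opening: 0.023
gate deg from pos 42.04 r 0.1451, tool turned 41.93 z 0.2053 F [ 0.2 15.6  4.8] open 0.023046023837372448
```

View pics/c7.png

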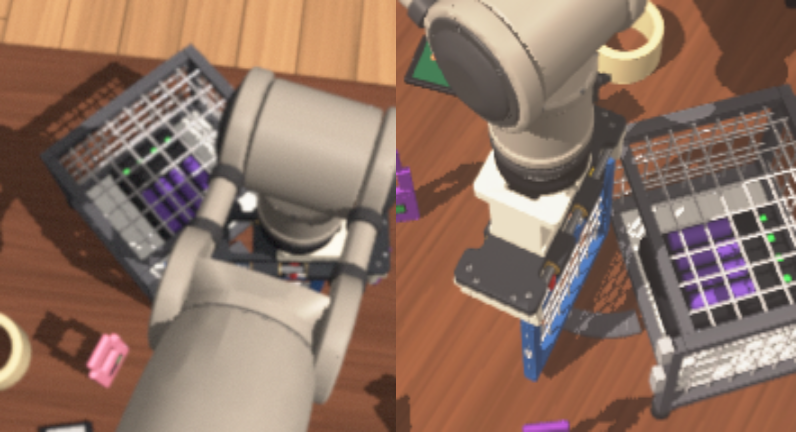

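```bash
python3 - <<'E'
from h import *
T=tool(); hc=np.array([.586,.1155])
for a in (48,54,60,66,72,78,84,90,96,100):
    b=TH-np.radians(a); g=np.array([np.cos(b),np.sin(b)]); N=np.array([g[1],-g[0]])
    p=hc+.149*g+.0055*N; d=T[:3,:3].T@np.array([*(p-T[:2,3]),0])/.04; print(a,d[1:].round(2),round((a-41.93)/10,2))
E
```

```text
48 [ 0.04 -0.43] 0.61
54 [ 0.12 -0.82] 1.21
60 [ 0.23 -1.19] 1.81
66 [ 0.39 -1.55] 2.41
72 [ 0.58 -1.89] 3.01
78 [ 0.8  -2.21] 3.61
84 [ 1.06 -2.5 ] 4.21
90 [ 1.34 -2.76] 4.81
96 [ 1.66 -3.  ] 5.41
100 [ 1.88 -3.13] 5.81
```

```bash
python3 -m crank '[{"fingers":-1,"tx":0,"ty":0.1,"tz":-0.42,"roll":0.6},{"fingers":-1,"tx":0,"ty":0.2,"tz":-0.82,"roll":1.2},{"fingers":-1,"tx":0,"ty":0.31,"tz":-1.19,"roll":1.8},{"fingers":-1,"tx":0,"ty":0.46,"tz":-1.55,"roll":2.4},{"fingers":-1,"tx":0,"ty":0.65,"tz":-1.89,"roll":3.0},{"fingers":-1,"tx":0,"ty":0.87,"tz":-2.21,"roll":3.6},{"fingers":-1,"tx":0,"ty":1.13,"tz":-2.5,"roll":4.2},{"fingers":-1,"tx":0,"ty":1.13,"tz":-2.5,"roll":4.2}]' 50
python3 - <<'E'
from h import *
ang()
T=tool(); hc=np.array([.586,.1155])
for a in (88,92,96,99,100,101):
    b=TH-np.radians(a); g=np.array([np.cos(b),np.sin(b)]); N=np.array([g[1],-g[0]])
    p=hc+.149*g+.0055*N; d=T[:3,:3].T@np.array([*(p-T[:2,3]),0])/.04; print(a,d[1:].round(2))
E
```

```text
time: 17.55
tool_pos: [0.495, -0.0025, 0.2053]
tool_rot: [0.738, 1.566, 0.113]
contact_force: [4.8, 2.3, 2.6]
opening: 0.023
gate deg from pos 85.70 r 0.1432, tool turned 83.99 z 0.2053 F [4.8 2.3 2.6] open 0.022953867256550606
88 [ 0.02 -0.28]
92 [ 0.05 -0.54]
96 [ 0.11 -0.79]
99 [ 0.16 -0.98]
100 [ 0.18 -1.04]
101 [ 0.2 -1.1]
```

```bash
python3 -m crank '[{"fingers":-1,"tx":0,"ty":0.02,"tz":-0.25,"roll":0.4},{"fingers":-1,"tx":0,"ty":0.05,"tz":-0.5,"roll":0.8},{"fingers":-1,"tx":0,"ty":0.1,"tz":-0.75,"roll":1.2},{"fingers":-1,"tx":0,"ty":0.15,"tz":-0.95,"roll":1.45},{"fingers":-1,"tx":0,"ty":0.19,"tz":-1.07,"roll":1.55},{"fingers":-1,"tx":0,"ty":0.19,"tz":-1.07,"roll":1.55},{"fingers":-1,"tx":0,"ty":0.19,"tz":-1.07,"roll":1.55},{"fingers":-1,"tx":0,"ty":0.19,"tz":-1.07,"roll":1.55}]' 50
python3 - <<'E'
from h import *
ang(); T=tool(); print("outward/hinge force",T[:3,:3].T@observe()["contact_force"])
hc=np.array([.586,.1155]); r=T[:2,3]-hc; print(np.degrees(TH-np.arctan2(r[1],r[0]))-np.degrees(np.arctan2(.0055,.149)),np.hypot(*r))
E
```

```text
time: 18.55
tool_pos: [0.4671, 0.0258, 0.2053]
tool_rot: [0.464, 1.562, -0.43]
contact_force: [10.0, -7.3, -1.1]
opening: 0.0228
gate deg from pos 101.68 r 0.1433, tool turned 99.47 z 0.2053 F [10.  -7.3 -1.1] open 0.022794643411224627
outward/hinge force [ 1.20528674  3.27055871 11.95467837]
99.07097845475748 0.14892797039245534
```

The 12 N inward push is well over the 3 N spring, so it's at the stop. Checking by camera.

```bash
python3 - <<'E'
from h import *
o=[]
for n in("scene","top","wrist"):
    im,d,P=snap(n,n+"9"); C=cloud(n,d,P); o.append(im)
    h=cv2.cvtColor(im,cv2.COLOR_RGB2HSV).astype(int); H,S=h[...,0],h[...,1]; Z=C[...,2]; r=C[...,:2]-HIN
    m=(H>100)&(H<116)&(S>130)&(np.hypot(r[...,0],r[...,1])<.215)
    for lo,hi in((.157,.172),(.03,.15)):
        p=C[m&(Z>lo)&(Z<hi)][:,:2].astype(np.float32)
        if len(p)>30:
            v=cv2.fitLine(p,cv2.DIST_HUBER,0,.01,.01).ravel(); g=v[:2]*-np.sign(v[0]); print(n,lo,len(p),"open deg",(-41.8-np.degrees(np.arctan2(g[1],g[0])))%360)
print(observe()["contact_force"])
cv2.imwrite("pics/c9.png",np.hstack([cv2.resize(o[0][100:420,160:460],(400,427)),cv2.resize(o[2],(400,427))])[:,:,::-1])
E
```

```text
scene 0.157 170 open deg 100.160416
scene 0.03 298 open deg 100.046265
wrist 0.157 1408 open deg 99.73927
wrist 0.03 791 open deg 99.39726
[ 9.33499888 -8.19958738 -1.44893039]
```

View pics/c9.png

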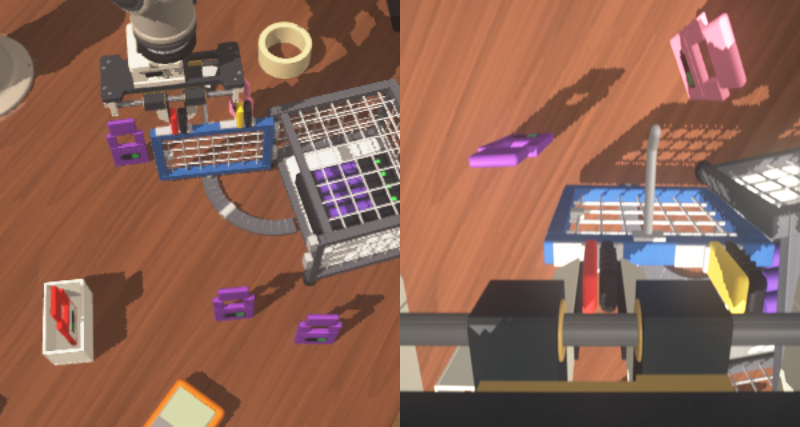

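The gate measures 99–100° open, at its 98.5° stop, with the trigger held between the pads. The tag stands in the caddy at (65,318), the bolt is drawn, and the look-alikes haven't moved. Handing in.

```bash
python3 -c "
from cell import *
print(hand_in()); print(observe()['time'])"
```

```text
the job is handed in; nothing more can be done
None
the job is handed in; nothing more can be done
```

The job is done in the order asked and handed in at about 19 s of the 54 s allowed.

- **Tag:** I lifted the red tag off its hook and stood it in the white caddy. The last scene picture shows it there, leaning a little.
- **Bolt:** I squeezed the lugs until the opening was 21.5 mm, which is fully drawn. Later pictures show the yellow lug still against its black one.
- **Gate:** I squeezed the trigger (opening 22.8 mm) and swung the gate past its click to the stop. The arm is still holding it there, with about 12 N of push back against the 3 N spring.

**Checks that disagreed:**
- **Gate angle:** the cameras read 99.4–100.2° and the arm's own pose 99.1°, against the 98.5° stop. I put that down to calibration error.
- **Handle position:** the wrist camera placed the lugs about 2.5 mm off the scene camera. The handle was gripped roughly 5 mm off-centre, which gave up to 16 N of side load mid-swing. I corrected the path and the load dropped.
- **Bystanders:** the tape roll and the look-alikes look unmoved in the last picture. I didn't measure the multimeter or the phone again; the arm's paths stayed clear of both.

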